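# Give the food waste disposer a short run with its pull-on switch

## Task

Give the food waste disposer under the sink a short run: its switch is the wide round knob, the thickest of the three pull knobs on the worktop. Pull it straight up to its on detent, leave it on for about a second, then push it fully home again and let go. Leave the slim round knob and the T-bar knob as they are.

Things in the scene. Friction and masses are not known exactly. Their poses are not given: they have to be found in the camera images.
- wide_knob (a joint): The disposer switch's push-pull knob: travel straight up in m, 0 = fully home (off), 0.024 = fully out (on). A spring detent holds it at either end and snaps it away from mid-travel (0.012); it takes about 7 to 9 N to pull it out or push it in, and the knob cannot leave its housing. It starts fully home.
- wide_knob_top (a point): Centre of the flat top of the wide knob; moves up with it. The knob is an upright aluminium cylinder of 40 mm diameter with thin dark rings and a 4 mm bevelled top edge, reaching from this point down 35 mm; below it is a 12 mm stem. It stands on a fixed white round housing, 50 mm wide at its top and 62 mm at its foot, 22 mm high, screwed to the worktop. At home this point is 64 mm above the worktop and the knob's underside is 7 mm above the housing. z is up, along the travel.
- slim_knob (a joint): Bystander, to be left home: a push-pull knob on the same kind of housing, but a slim aluminium cylinder of 20 mm diameter. Travel up in m, 0 = home.
- tbar_knob (a joint): Bystander, to be left home: a push-pull knob on the same kind of housing, with a T-bar 52 mm long and 14 mm thick across its stem. Travel up in m, 0 = home. The three housings stand in a rough row across the worktop in any order, at least 130 mm from centre to centre. Small kitchen things stand round them; those between the housings are less than 16 mm high.
Things that resemble listed ones, but are neither listed nor needed, are in the scene too. What is shaped like the part that bears wide_knob but blue is not meant.

How it is judged (in metres and radians):
On the way:
1. the wide knob stands out at its on detent (more than 19 mm out) for half a second (value of joint wide_knob above 0.019 m), for 0.5 s.
At the end, for the whole second after the job is handed in: The wide knob, having stood at its on detent, is pushed home again (less than 3 mm out) and released; the slim knob and the T-bar knob are home (less than 4 mm out) (value of joint wide_knob below 0.003 m and value of joint each of slim_knob, tbar_knob below 0.004 m); the robot touches nothing.
It fails at once if the slim knob is pulled out (8 mm or more) (value of joint slim_knob above 0.008 m).
It fails at once if the T-bar knob is pulled out (8 mm or more) (value of joint tbar_knob above 0.008 m).
It also fails if it takes over 32 s, if anything falls off the work surface, if the arm or the gripper's body presses on something with over 40 N, if the wrist force passes 120 N, or if a joint passes its speed limit or range.

## Robot

A 6-joint arm with a two-finger parallel gripper is mounted at the origin on a cart in front of the work surface, level with it; the furniture and walls round the work are solid. World frame = base frame: x ahead of the robot, y to its left, z up, the work surface at z = 0. Lengths are in m, angles in degrees, forces in N, time in s.
With the tool pointing down it reaches from about 0.4 to 0.825 m from the base axis. Payload 7 kg.
Tool frame: the origin (TCP) lies midway between the tips of the shut fingers; the grasp point (between the pads) lies 19 mm behind it; z points along the fingers, y is the line along which they close (so a half turn about z gives the same grasp; the last joint's range is limited). The gripper opens to 88 mm and grips with 3 to 60 N. Pads are 19 mm wide; open, the fingers measure 130 mm over their backs; the gripper's body (78 mm by 193 mm) begins 47 mm behind the grasp point.
Start: joints at [-60.842, 20.546, 0.682, 0, -70.136, -16.507], TCP at [0.148, -0.659, 0.227] pointing down, gripper open.
Joint ranges: [-176.03, 176.03], [-82.01, 121.73], [-58.28, 71.71], [-173.87, 95.51], [-174.79, -0.11], [-173.66, 173.66]. Speed limits (degrees/s): [136.94, 136.94, 172.46, 180, 180, 180].

## Interface

Orientations are given as a 3x3 rotation matrix whose columns are the frame's x, y, z axes.
In Python, from rig import robot gives the robot as it stands. Calls block until the motion is done:
- robot.goto(position, orientation): joint-space move of the TCP to a pose.
- robot.servo_line(position, ori=None, speed=0.15): straight line of the TCP; ori=None keeps the orientation; speed is the mean speed in m/s.
- robot.movej(angles): joint-space move.
- robot.move_gripper(opening): opening from 0.0 (shut) to 1.0 (fully open); the grip force is fixed at half the most; returns when the fingers have stopped.
- robot.dwell(seconds).
- robot.ik(position, orientation): joint angles nearest the present ones, or None.
- robot.grab_frame(name): name is "side" or "top" or "wrist"; returns (picture, depth): 384x512x3 uint8, red, green, blue; 384x512 float32, m along the optical axis (not along the pixel's ray), 0 where there is no reading.
- robot.camera_info(name): a dict with "vfov" (degrees; the focal length in pixels is half the picture's height over the tangent of half this angle, whatever the lens; pixels are square), "cx", "cy" (the principal point, pixels), "k1" (the pictures are not rectified: a ray, as slopes to the right and down, at radius r is drawn at 1 + k1 r^2 times it, then the intrinsics apply), "view" (4x4, takes a point from world to camera coordinates); the wrist camera has in their place "T_tool_cam" (4x4, takes a point from camera to tool coordinates, whose origin is the TCP and whose axes are the flange's). Camera axes: x right, y down, z forward; pixel columns grow to the right and rows downward; lengths in m; the calibration is good to about 2 mm. A picture is of the moment at which its call begins: read the wrist's pose just before it. camera_info takes no time and is no camera call.
A pose or a line that the arm cannot do raises robot.Unreachable and nothing moves.
- robot.job_done(): hands the job in; it is judged then, once.
Readings, each from a call of its own:
- robot.read_t(): time.
- robot.read_qpos(): joint angles.
- robot.read_qvel(): joint speeds.
- robot.read_effort(): joint torques, N m.
- robot.read_position(): TCP position.
- robot.read_tcp_rot(): TCP orientation.
- robot.read_force(): force on the tool from outside, world axes, zero at the start.
- robot.read_ft_torque(): the same for the moment, N m.
- robot.read_grip_width(): opening from 0.0 (shut) to 1.0 (fully open).
- robot.read_finger_force(): force on a finger pad.
Only numpy, scipy, OpenCV 4.12 (cv2) and the standard library are available. Lean on these libraries where they do the work, as an engineer would, in place of code of your own. Each camera call takes 0.05 s, during which the arm holds its last target. There are 200 camera calls.

## Working session

There is one attempt and no reset: what is moved stays moved. The work goes in short steps, each a Python script; the robot and the scene stay as the last script left them, time stands still between calls to the robot, and variables do not carry over. Pictures are saved under pics/ and viewed, at most 10 in all, crops included, and the job is handed in when it is done.

```bash
mkdir -p pics; ls; python3 - <<'E'
from rig import robot
import cv2,numpy as np
ims=[]
for n in("side","top"):
    p,d=robot.grab_frame(n); np.savez(f"pics/{n}.npz",p=p,d=d)
    cv2.imwrite(f"pics/{n}.png",p[:,:,::-1])
    print(n,robot.camera_info(n))
print(robot.camera_info("wrist"),robot.read_t())
E
```

```text
pics
side {'vfov': 48.13406941963275, 'cx': 253.10490100848074, 'cy': 186.21142521030671, 'k1': 0.04531284506950393, 'view': array([[ 0.99847629,  0.05501259,  0.00432591, -0.44776784],
       [ 0.02871798, -0.45108642, -0.89201811, -0.04674596],
       [-0.04712087,  0.89078317, -0.45197895,  1.47448671],
       [ 0.        ,  0.        ,  0.        ,  1.        ]])}
top {'vfov': 57.23103649612287, 'cx': 253.5242000802588, 'cy': 196.52238179273115, 'k1': 0.0031039520348527193, 'view': array([[-0.01984039, -0.99920006, -0.03472177, -0.20236816],
       [-0.9900357 ,  0.02447725, -0.13867291,  0.4496585 ],
       [ 0.13941188,  0.03162447, -0.98972937,  0.86528155],
       [ 0.        ,  0.        ,  0.        ,  1.        ]])}
{'vfov': 64.1212629080465, 'cx': 258.1830051243735, 'cy': 192.9867336796375, 'k1': 0.006872672095058057, 'T_tool_cam': array([[ 9.74629431e-05, -9.64858347e-01, -2.62770549e-01,
         7.00641501e-02],
       [ 9.99999768e-01, -8.29971446e-05,  6.75659463e-04,
        -4.27843901e-04],
       [-6.73724878e-04, -2.62770554e-01,  9.64858115e-01,
        -1.57644076e-01],
       [ 0.00000000e+00,  0.00000000e+00,  0.00000000e+00,
         1.00000000e+00]])} 0.1
```

View pics/top.png

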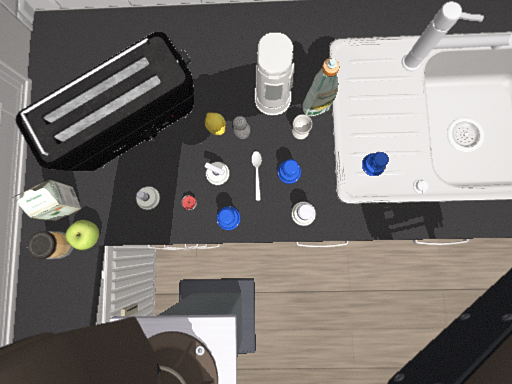

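View pics/side.png

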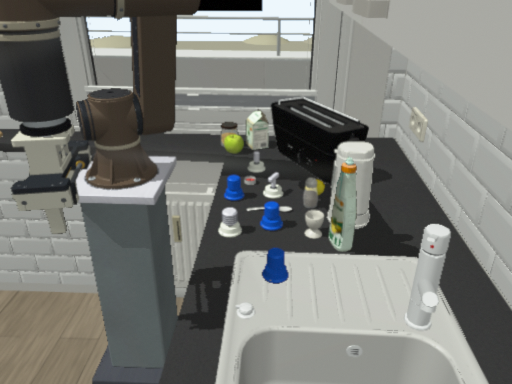

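The top view shows these candidates:
- White housings at (147,197), slim; (217,172), T-bar; and (303,213), a wide knob, also at (230,220) in the side view.
- Blue look-alikes at (229,217), (290,171) and (376,163), which are excluded by colour.
- An egg cup at (302,126), which has no housing.

(303,213) fits the description, so I'll measure it and confirm it in a crop.

```bash
cat > h.py <<'E'
import numpy as np, cv2
def K(i): 
    f=192/np.tan(np.radians(i['vfov']/2)); return np.array([[f,0,i['cx']],[0,f,i['cy']],[0,0,1.]])
def rays(i,uv):  # slopes
    return cv2.undistortPoints(np.array(uv,float).reshape(-1,1,2),K(i),np.array([i['k1'],0,0,0.])).reshape(-1,2)
def world(i,uv,depth,Twc):
    r=rays(i,uv); c=np.c_[r,np.ones(len(r))]*np.reshape(depth,(-1,1)); return c@Twc[:3,:3].T+Twc[:3,3]
def onplane(i,uv,z,Twc):
    r=rays(i,uv); d=np.c_[r,np.ones(len(r))]@Twc[:3,:3].T; o=Twc[:3,3]; return o+d*((z-o[2])/d[:,2:])
E
python3 - <<'E'
from rig import robot
from h import *
cr=[]
for n,(x,y) in(("top",(303,213)),("side",(230,220))):
    D=np.load(f"pics/{n}.npz"); p,d=D['p'],D['d']; i=robot.camera_info(n); T=np.linalg.inv(i['view'])
    cr.append(cv2.resize(p[y-30:y+30,x-35:x+35,::-1],None,fx=5.5,fy=5.5,interpolation=cv2.INTER_NEAREST))
    vv,uu=np.mgrid[y-25:y+25,x-30:x+30]; uu,vv=uu.ravel(),vv.ravel()
    W=world(i,np.c_[uu,vv],d[vv,uu],T)
    for lo,hi in((.055,.075),(.015,.026)):
        m=(W[:,2]>lo)&(W[:,2]<hi); print(n,lo,m.sum(),W[m].mean(0),np.median(W[m],0),np.ptp(W[m],0))
    if n=="top":
        for q in((217,172),(147,197),(229,217),(290,171)):
            print(q,onplane(i,[q],.03,T))
cv2.imwrite("pics/crop.png",np.hstack(cr))
E
```

```text
top 0.055 216 [ 0.40128443 -0.33745895  0.06329568] [ 0.40146697 -0.33716389  0.06358338] [0.03941549 0.03831809 0.01263145]
top 0.015 93 [ 0.39525771 -0.32894843  0.02129108] [ 0.39028306 -0.32443418  0.02158423] [0.0485976  0.04760261 0.00987978]
(217, 172) [[ 0.51056708 -0.11992592  0.03      ]]
(147, 197) [[0.45023488 0.0601267  0.03      ]]
(229, 217) [[ 0.39422212 -0.14962386  0.03      ]]
(290, 171) [[ 0.50808349 -0.30667315  0.03      ]]
side 0.055 113 [ 0.40703905 -0.34764955  0.06083225] [ 0.40726233 -0.34954288  0.06146883] [0.03723029 0.0358804  0.00998984]
side 0.015 124 [ 0.40635978 -0.33293858  0.01927896] [ 0.4066602  -0.35259086  0.0195599 ] [0.04847224 0.20106828 0.00739118]
```

View pics/crop.png

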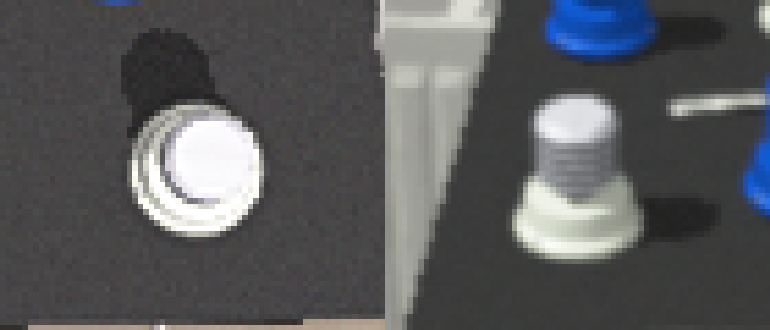

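The crop confirms a wide aluminium knob with rings on a white housing. Its top is at about (0.402, -0.338, 0.063) and it measures about 39 mm across, which matches. Next I'll move above it and take one close look.

```bash
python3 - <<'E'
from rig import robot
from h import *
R=robot.read_tcp_rot(); print(R.round(3), robot.read_grip_width())
for yaw in (0,-20,20,40,-40,60,-60,90):
    Rz=cv2.Rodrigues(np.array([0,0,np.radians(yaw)]))[0]
    q=[robot.ik([.402,-.338,z],Rz@R) for z in(.16,.027)]
    print(yaw,[None if a is None else np.round(a,0) for a in q])
robot.goto([.402,-.338,.16],R)
T=np.eye(4);T[:3,:3]=robot.read_tcp_rot();T[:3,3]=robot.read_position()
i=robot.camera_info("wrist"); p,d=robot.grab_frame("wrist"); np.savez("pics/w.npz",p=p,d=d,T=T)
Tw=T@i["T_tool_cam"]
vv,uu=np.mgrid[0:384,0:512];uu,vv=uu.ravel(),vv.ravel()
W=world(i,np.c_[uu,vv],d[vv,uu],Tw)
near=np.hypot(W[:,0]-.402,W[:,1]+.338)<.04
for lo,hi in((.058,.07),(.017,.026)):
    m=near&(W[:,2]>lo)&(W[:,2]<hi)
    if m.sum():
        c,r=cv2.minEnclosingCircle(W[m][:,:2].astype(np.float32)); print(lo,m.sum(),W[m].mean(0),c,r)
cv2.imwrite("pics/w.png",p[:,:,::-1]); print(robot.read_t(),robot.read_position())
E
```

```text
[[-0.976 -0.219 -0.   ]
 [-0.219  0.976  0.001]
 [ 0.     0.002 -1.   ]] 1.0025844402574222
0 [array([-19.,  10., -23.,  -0., -57., -59.]), array([-19.,  19., -32.,  -0., -39., -59.])]
-20 [array([-19.,  10., -23.,  -0., -57., -79.]), array([-19.,  19., -32.,  -0., -39., -79.])]
20 [array([-19.,  10., -23.,  -0., -57., -39.]), array([-19.,  19., -32.,  -0., -39., -39.])]
40 [array([-19.,  10., -23.,  -0., -57., -19.]), array([-19.,  19., -32.,  -0., -39., -19.])]
-40 [array([-19.,  10., -23.,  -0., -57., -99.]), array([-19.,  19., -32.,  -0., -39., -99.])]
60 [array([-19.,  10., -23.,   0., -57.,   1.]), array([-19.,  19., -32.,   0., -39.,   1.])]
-60 [array([ -19.,   10.,  -23.,   -0.,  -57., -119.]), array([ -19.,   19.,  -32.,   -0.,  -39., -119.])]
90 [array([-19.,  10., -24.,   0., -57.,  31.]), array([-19.,  19., -32.,   0., -39.,  31.])]
0.058 1523 [ 0.40269628 -0.33949022  0.06262102] (0.40388935804367065, -0.3390151858329773) 0.020073436200618744
0.017 522 [ 0.39020199 -0.34196522  0.02096551] (0.4033924341201782, -0.3392066955566406) 0.025480734184384346
1.6833 [ 0.40184415 -0.33880795  0.1600977 ]
```

View pics/w.png

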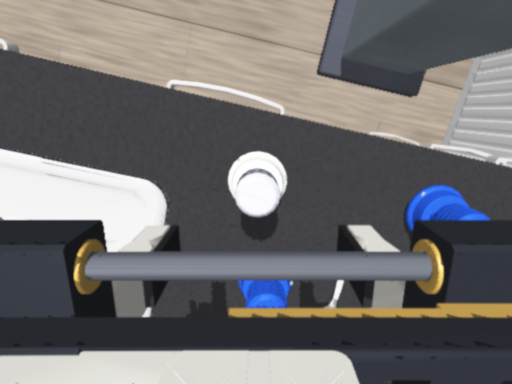

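The wrist view shows the wide knob at pixel (258,190). Circle fits give a centre of (0.4035, -0.339), with radii of 20.1 mm for the knob and 25.5 mm for the housing, as specified. The sink rim and the blue look-alikes are clear of the fingers. Next I'll descend, grip and pull.

```bash
python3 - <<'E'
from rig import robot
import numpy as np
def s(l): print(l,robot.read_t(),robot.read_position().round(4),robot.read_force().round(1),round(robot.read_grip_width(),3),np.round(robot.read_finger_force(),1))
x,y=.4035,-.339
robot.servo_line([x,y,.08],speed=.12); s("above")
robot.servo_line([x,y,.029],speed=.06); s("down")
robot.move_gripper(0.0); s("grip")
f0=robot.read_force()
robot.servo_line([x,y,.045],speed=.04); s("mid")
robot.servo_line([x,y,.0535],speed=.04); s("up")
robot.dwell(.3); s("held")
p,d=robot.grab_frame("side"); import cv2
cv2.imwrite("pics/s2.png",cv2.resize(p[170:250,180:300,::-1],None,fx=5,fy=5))
E
```

```text
above 2.5 [ 0.4039 -0.3394  0.0805] [-0.6 -0.   0.4] 0.998 0.0
down 3.5 [ 0.4038 -0.3391  0.0293] [-0.2 -0.4  0.2] 0.998 0.0
grip 4.3333 [ 0.4036 -0.3392  0.029 ] [ 0.1 -3.2  0.1] 0.45 30.0
mid 4.8833 [ 0.4036 -0.3392  0.0456] [-2.4 -2.8  5.7] 0.451 30.0
up 5.25 [ 0.4036 -0.3391  0.0532] [ 1.2 -5.3 -7.2] 0.446 30.0
held 5.55 [ 0.4036 -0.3391  0.0532] [ 1.2 -6.1 -7.1] 0.452 30.0
```

View pics/s2.png

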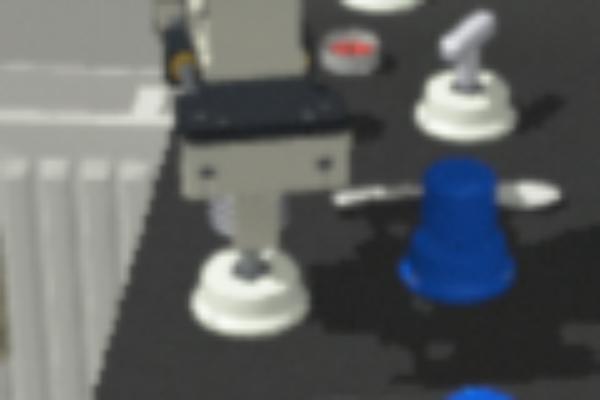

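The knob is out: the stem is visible above the housing at crop pixel (250,262), and the arm is at the end stop. I'll hold it on, open the fingers, and check the height before pushing it in from above with shut fingers.

```bash
python3 - <<'E'
from rig import robot
from h import *
robot.dwell(.7)
robot.move_gripper(1.0); x,y=.4035,-.339
robot.servo_line([x,y,.16],speed=.12)
def look():
    T=np.eye(4);T[:3,:3]=robot.read_tcp_rot();T[:3,3]=robot.read_position()
    i=robot.camera_info("wrist"); p,d=robot.grab_frame("wrist")
    vv,uu=np.mgrid[0:384,0:512];uu,vv=uu.ravel(),vv.ravel()
    W=world(i,np.c_[uu,vv],d[vv,uu],T@i["T_tool_cam"])
    m=(np.hypot(W[:,0]-x,W[:,1]-y)<.012)&(W[:,2]>.04)&(W[:,2]<.11)
    print(robot.read_t(),m.sum(),np.median(W[m],0))
    return np.median(W[m],0)[2]
z=look()
if .081<z<.093:
    robot.move_gripper(0.0)
    robot.servo_line([x,y,.095],speed=.12)
    for h in (.085,.075,.066,.063):
        robot.servo_line([x,y,h],speed=.04); print(robot.read_position().round(4),robot.read_force().round(1))
    robot.dwell(.2); print(robot.read_position().round(4),robot.read_force().round(1))
    robot.servo_line([x,y,.16],speed=.12)
    look(); print(robot.read_force(),robot.read_t())
E
```

```text
8.35 703 [ 0.4034927  -0.33904823  0.08744209]
[ 0.4046 -0.3395  0.0857] [ 3.  -0.4  3.4]
[ 0.4025 -0.3386  0.0745] [ 0.8 -0.3  0.1]
[ 0.4032 -0.3389  0.0656] [0.8 0.3 0.5]
[ 0.4039 -0.3393  0.0642] [-2.4  2.9 11.4]
[ 0.4039 -0.3393  0.0642] [-3.6  1.9 12.1]
13.1 593 [ 0.40341995 -0.33911086  0.06333058]
[-0.63303797 -0.42635992 -0.1057745 ] 13.1
```

The knob stood at 87.4 mm (on) for over a second and is now back at 63.3 mm (home). The robot is clear of everything, so I'm handing in.

```bash
python3 -c "
from rig import robot
print(robot.job_done())"
```

```text
the job is handed in; nothing more can be done
None
```

I pulled the wide knob out to its on detent, left it on for over a second, pushed it fully home and released it; the slim and T-bar knobs were not touched, and the job is handed in (no verdict was returned).

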